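Tighten the back stop of the card cutter

TASK

The back stop of the paper cutter has been set to size but its slotted clamp screw is still slack. Take the screwdriver from the wooden tool block, feel its blade into the slot of the screw and turn the screw clockwise until it comes up firmly tight; then stand the screwdriver back in its hole in the block. Do not let the stop shift on the bed, and leave the things lying around where they are.

Things in the scene. Friction and masses are not known exactly. Their poses are not given: they have to be found in the camera images.
- driver_grip (a point): Flat screwdriver, 174 mm long, 0.16 kg, standing upright, handle up, in the tool block. Point on its axis in the middle of the black six-sided handle, 127 mm above the blade tip. Handle: 32 mm across flats, flat faces from 92 to 162 mm above the tip. z points up from blade to handle, x along the blade's width; flats face +x, -x and every 60 degrees between.
- driver_tip (a point): Middle of the tip edge of the screwdriver's blade (16 mm wide along x, 2.2 mm thick); axes as driver_grip. The shank is 10 mm in diameter; under the handle is a round collar 38 mm in diameter, 78 to 86 mm above the tip, whose flat underside rests on the tool block.
- hole (a point): Mouth of the screwdriver's hole, in the flat top of the fixed wooden tool block (160 mm along x, 75 mm wide, 82 mm high). The hole, 26 mm in diameter with a 3 mm chamfer, goes right through. Screwdriver in place: collar on the block, tip 4 mm above the table. The block's other tools stand 70 to 100 mm away in +x, up to 140 mm above the table.
- screw_top (a point): Slotted clamp screw of the back stop: steel head 28 mm in diameter, axis vertical; point on the axis at the head's top, 53 mm above the table. The slot runs along x right across the head: 5 mm wide, 6 mm deep, edges broken by 1.5 mm. The head lies in a 31 mm recess, 3 mm below the rim of the stop's 54 x 54 mm boss. The frame turns with the screw.
- screw (a joint): Turn of the clamp screw in rad: grows clockwise seen from above, from 0 (slack) to 1.5, where it comes up tight against a firm limit. It starts between 0 and 0.5, turns with light friction (about 0.12 N m) and stays where it is left; its head stays at the same height.
- stop_bar (a point): Middle of the top edge of the back stop's bar (aluminium, 170 mm long along x, 20 mm wide, top 48 mm above the table), 37 mm in +y from the screw's axis. The stop slides along y in a groove of the cutter's bed (bed surface 30 mm above the table); friction of about 18 N holds it where it is.
- inserts_mid (a point): Bystander: stack of cream paper inserts, 120 x 75 x 13.5 mm, lying on the cutter's bed; the point is its centre.
- cards_mid (a point): Bystander: stack of grey cards, 150 x 110 x 34 mm, on the table; the point is its centre.
- glue_mid (a point): Bystander: white glue bottle, 54 mm in diameter, 130 mm high, standing; the point is its centre.
- bowl_mid (a point): Bystander: white bowl of petals, 120 mm across, 45 mm high; the point is its centre.
There are look-alikes about, which are no part of the job. Leave any red look-alike of the part that bears driver_grip alone.

How it is judged:
On the way, in this order (a step that is already met when the one before it is completed fails the run):
1. the screwdriver's blade is down in the slot of the clamp screw (z of driver_tip in the frame of screw_top below -0.003 m and horizontal distance between driver_tip and screw_top below 0.008 m and angle between the x axis of driver_tip and the x axis of screw_top, either way round below 0.35 rad), for 0.1 s.
2. with the blade in the slot the screw is turned tight, to within 0.15 rad of its firm limit (value of joint screw above 1.35 rad and z of driver_tip in the frame of screw_top below -0.002 m and horizontal distance between driver_tip and screw_top below 0.009 m), for 0.1 s.
At the end, for the whole second after the job is handed in: The clamp screw is within 0.15 rad of its firm limit, the screwdriver stands in its hole in the tool block, upright within 7 degrees with its collar down on the block (within 5 mm), and the stop is within 6 mm of where it was set (value of joint screw above 1.35 rad and horizontal distance between driver_tip and hole below 0.012 m and z of driver_tip in the frame of hole below -0.073 m and angle between driver_tip's own z axis and vertical below 0.12 rad and distance of stop_bar from where it was at the start of the episode below 0.006 m); the robot touches nothing.
It fails at once if the back stop is shifted by more than 6 mm (distance of stop_bar from where it was at the start of the episode above 0.006 m).
It fails at once if a bystander (paper inserts, cards, glue bottle, bowl) is moved by more than 30 mm (distance of any of inserts_mid, cards_mid, glue_mid, bowl_mid from where it was at the start of the episode above 0.03 m).
It also fails if it takes over 58 s, if anything falls off the work surface, if the arm or the gripper's body presses on something with over 40 N, if the wrist force passes 120 N, or if a joint passes its speed limit or range.

ROBOT

A 7-joint arm with a two-finger parallel gripper is mounted at the origin on the work surface. World frame = base frame: x ahead of the robot, y to its left, z up, the work surface at z = 0. Lengths are in m, angles in rad, forces in N, time in s.
With the tool pointing down it reaches from about 0.425 to 0.8 m from the base axis. Payload 8.3 kg.
Tool frame: the origin (TCP) lies between the finger pads; the fingertips stand 22 mm ahead of it and the grasp point (between the pads) lies 3 mm ahead of it; z points along the fingers, y is the line along which they close (so a half turn about z gives the same grasp; the last joint's range is limited). The gripper opens to 85 mm and grips with 20 to 120 N. Pads are 22 mm wide; open, the fingers measure 114 mm over their backs; the gripper's body (76 mm by 85 mm) begins 54 mm behind the grasp point. The pads swing forward as they close: fully open they stand 13 mm farther back than shut.
Start: joints at [-1.323, 0.383, 0.016, 1.37, -0.006, 1.388, -0.046], TCP at [0.191, 0.595, 0.253] pointing down, gripper open.
Joint ranges: [-2.95, 2.95], [-0.25, 2.06], [-1.52, 1.56], [0.18, 2.33], [-1.44, 4.58], [0.02, 2.06], [-3.01, 3.01]. Speed limits (rad/s): [2.39, 2.39, 3.01, 3.01, 3.14, 3.14, 3.14].

INTERFACE

Orientations are given as a unit quaternion [w, x, y, z].
In Python, from bench import get_state, imaging, manip gives the robot as it stands. The module is installed in compiled form; this text tells all that it offers.
- The arm moves only by the tool carry_out, never from a script. Its argument "plan" is a list of rows, each a list of 2 entries, a list of its own where there are three numbers: the shift along the tool's x, y, z normalised to -1 to 1, where 1 is 50 cm, then the turn, a rotation vector about the tool's x, y, z normalised to -1 to 1, where 1 is pi/2 rad. In form: [[[tx, ty, tz], [wx, wy, wz]], ...]. A call has 1 to 12 rows; each row is the pose to reach, as a shift and turn from the pose commanded when the call began, along the tool's axes at that moment; what a row does not reach only later rows make up. A row lasts 1/8 s, in which the tool goes at most 62.5 mm and 10.7 degrees, less where a joint would pass 70% of its speed; a pose out of reach is approached as far as the arm can. A call with a number of a shift or a turn outside -1 to 1 is refused whole. A call with a gripper value outside its range is refused whole. "hand" is the gripper's target within -1 to 1 (shut at 1, half-way at 0, fully open at -1), set as the call begins (left out, the last holds). The fingers move at their own pace and stop on an object; "force" is the grip in N (left out, the last holds). Time passes only in rows, so rows that repeat a pose let the fingers close. It gives the time, the measured TCP pose, the force, the opening and the grip force at its end, in the units of the state.
- get_state(): the state, without advancing time (a new reading comes with each control period).
- imaging.snapshot(name): name is "side" or "top" or "wrist"; returns (picture, depth): 420x560x3 uint8, red, green, blue; 420x560 float32, m along the optical axis (not along the pixel's ray), 0 where there is no reading.
- imaging.get_calibration(name): a dict with "intrinsics" (3x3 intrinsics, pixels), "R" (3x3) and "t" (3): a world point X has camera coordinates R X + t. Camera axes: x right, y down, z forward; pixel columns grow to the right and rows downward; lengths in m; the calibration is good to about 2 mm. A picture is of the moment at which its call begins: read the wrist's pose just before it. get_calibration takes no time and is no camera call; for the wrist camera it gives the pose at the moment of the call.
- manip.close_job(): hands the job in; it is judged then, once.
Trained networks look in the newest picture that a camera, given by its name, has taken for a name from the list of things; names that differ only in an ending like _2 or _b are one class to them, and where a whole thing is asked for, a point or a joint stands for the part that bears it (a point fixed in the world has none). Each returns a list of dicts, best first, with "conf" (0 to 1); they miss things now and then, are a little off and sometimes report something else, mostly with a low value. They report only what shows in the picture. A call takes as long as a camera call. They do not tell look-alikes from the thing itself.
- imaging.recognise(target, camera): "uv" ([column, row] in pixels, amid what is visible of it).
- imaging.place_of(target, camera): "uv" ([column, row] in pixels: a listed point, or the origin of a listed thing).
The state is a dict: "clock": time; "qpos": joint angles; "qvel": joint speeds; "tau": joint torques, N m; "ee_pos": TCP position; "tcp_rot": TCP orientation; "ft_force": force on the tool from outside, world axes, zero at the start; "wrist_torque": the same for the moment, N m; "opening": finger opening in m; "grasp_force": force on a finger pad.
Only numpy, scipy, OpenCV 4.12 (cv2) and the standard library are available. Lean on these libraries where they do the work, as an engineer would, in place of code of your own. Each camera call takes 0.05 s, during which the arm holds its last target. There are 200 camera calls.

## Working session

There is one attempt and no reset: what is moved stays moved. The work goes in short steps, Python scripts to look and compute and a tool call to move; the robot and the scene stay as the last step left them, time stands still between calls to the robot, and variables do not carry over. Pictures are saved under pics/ and viewed, at most 13 in all, crops included, and the job is handed in when it is done.

Besides the shell and the picture viewer there is one more tool, called after "Call:" by a JSON object that holds its "method" and its "body". carry_out: Moves the arm, as the interface text tells. Scaled input: -1 to 1 covers 50 cm each way for a shift and pi/2 rad each way for a turn. Its arguments: {"type":"object","properties":{"plan":{"type":"array","items":{"type":"array"}},"hand":{"type":"number"},"force":{"type":"number"}},"required":["plan"]}

```bash
mkdir -p pics
cat > h.py <<'E'
import numpy as np, cv2
from bench import get_state, imaging, manip
from scipy.spatial.transform import Rotation as Rn
def R(q): return Rn.from_quat([q[1],q[2],q[3],q[0]])
def unproj(c,u,v,d,cal=None):
    cal=cal or imaging.get_calibration(c); K=np.array(cal['intrinsics'])
    p=np.linalg.inv(K)@np.array([u,v,1.])*d
    return np.array(cal['R']).T@(p-np.array(cal['t']))
def ray_z(c,u,v,z,cal=None):
    a=unproj(c,u,v,0.,cal);b=unproj(c,u,v,1.,cal); return a+(b-a)*(z-a[2])/(b[2]-a[2])
def save(n,im): cv2.imwrite('pics/'+n,cv2.cvtColor(im,cv2.COLOR_RGB2BGR))
E
python3 - <<'E'
from h import *
np.set_printoptions(precision=4,suppress=True)
s=get_state(); print(s['ee_pos'],s['tcp_rot'],s['opening'],R(s['tcp_rot']).as_matrix())
ims=[]
Z={'driver_grip':.131,'hole':.082,'screw_top':.053,'stop_bar':.048,'driver_tip':.004}
for c in ('top','side'):
    im,d=imaging.snapshot(c); ims.append(im); save(c+'0.png',im); np.save(c+'0.npy',d)
    for n in Z:
        for r in imaging.place_of(n,c)[:3]:
            print(c,n,np.round(r['uv'],1),round(r['conf'],2),ray_z(c,*r['uv'],Z[n]))
print(imaging.get_calibration('top'))
E
```

```text
[0.191  0.5946 0.2523] [-0.0001  0.1548  0.9879 -0.001 ] 0.08527073369470592 [[-0.9521  0.3058 -0.0005]
 [ 0.3058  0.9521 -0.0019]
 [-0.0001 -0.0019 -1.    ]]
top driver_grip [325.8 275.8] 0.5 [ 0.3459 -0.278   0.131 ]
top driver_grip [338.4 243.2] 0.49 [ 0.4436 -0.318   0.131 ]
top hole [334.5 247.5] 0.88 [ 0.4376 -0.3121  0.082 ]
top screw_top [204.7 221. ] 0.57 [0.5261 0.0991 0.053 ]
top screw_top [329.9 164.1] 0.35 [ 0.7193 -0.3077  0.053 ]
top stop_bar [193.5 214.4] 0.59 [0.5488 0.1369 0.048 ]
side driver_grip [309.7 277. ] 0.72 [ 0.4341 -0.3237  0.131 ]
side driver_grip [259.3 287.7] 0.67 [ 0.346  -0.2756  0.131 ]
side hole [308.  288.4] 0.84 [ 0.4366 -0.3189  0.082 ]
side screw_top [227.5 179.3] 0.55 [0.532  0.0893 0.053 ]
side stop_bar [221.5 168.1] 0.72 [0.5507 0.1438 0.048 ]
side driver_tip [258.8 316.6] 0.88 [ 0.3458 -0.2639  0.004 ]
{'intrinsics': array([[478.1185,   0.    , 274.0208],
       [  0.    , 478.1185, 204.0581],
       [  0.    ,   0.    ,   1.    ]]), 'R': array([[ 0.0037, -1.    , -0.0013],
       [-0.9725, -0.0033, -0.2328],
       [ 0.2328,  0.0021, -0.9725]]), 't': array([-0.1255,  0.5788,  1.4653])}
```

View pics/top0.png

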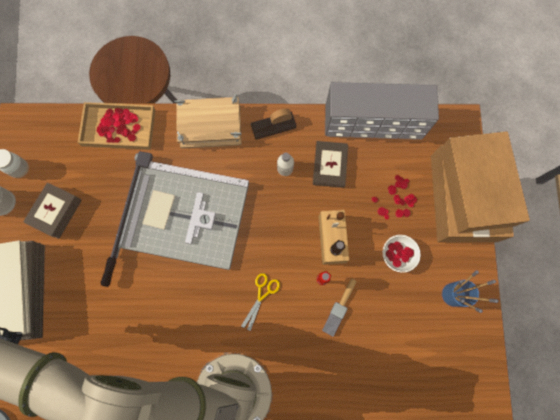

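View pics/side0.png

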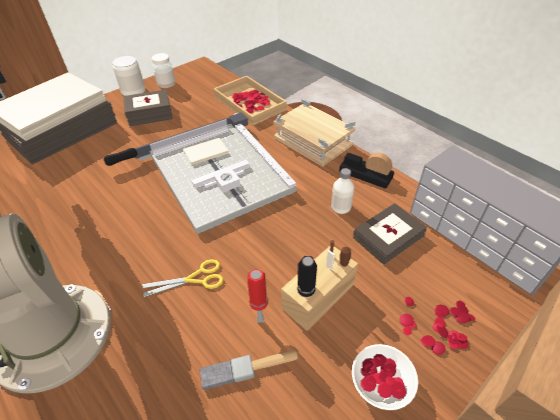

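The black-handled driver stands in the wooden block (top ≈338,247; side ≈308,275). The red one beside the block (top 325,277; side 258,290) is the look-alike. The screw is on the back stop (top ≈205,220; side ≈227,179). I'll go over the screw first, with the block next, and look with the wrist camera.

Call:
{"method": "carry_out", "body": {"plan": [[[-0.86,-0.66,-0.26],[0,0,0.6]],[[-0.86,-0.66,-0.26],[0,0,0.6]],[[-0.86,-0.66,-0.26],[0,0,0.6]],[[-0.86,-0.66,-0.26],[0,0,0.6]],[[-0.86,-0.66,-0.26],[0,0,0.6]],[[-0.86,-0.66,-0.26],[0,0,0.6]],[[-0.86,-0.66,-0.26],[0,0,0.6]],[[-0.86,-0.66,-0.26],[0,0,0.6]],[[-0.86,-0.66,-0.26],[0,0,0.6]],[[-0.86,-0.66,-0.26],[0,0,0.6]],[[-0.86,-0.66,-0.26],[0,0,0.6]],[[-0.86,-0.66,-0.26],[0,0,0.6]]], "hand": -1}}

```text
clock: 2.1
ee_pos: [0.4989, 0.151, 0.3829]
tcp_rot: [-0.0, 0.585, 0.811, -0.0]
ft_force: [0.3, -0.2, 0.7]
opening: 0.0855
grasp_force: 0.0
```

Run:
```python
from h import *
np.set_printoptions(precision=4,suppress=True)
s=get_state(); print(s['clock'],s['ee_pos'],np.array(s['qpos']),s['ft_force']);print(R(s['tcp_rot']).as_matrix())
cal=imaging.get_calibration('wrist')
im,d=imaging.snapshot('wrist'); save('w1.png',im); np.save('w1.npy',d)
print(cal, -np.array(cal['R']).T@cal['t'])
for n,z in (('screw_top',.053),('stop_bar',.048)):
  for r in imaging.place_of(n,'wrist')[:2]: print(n,r,ray_z('wrist',*r['uv'],z,cal))
```

```text
2.1 [0.4989 0.151  0.3829] [-0.7974  0.1302  0.5074  1.4225 -0.0636  1.606   0.0246] [ 0.2533 -0.1707  0.7478]
[[-0.315   0.9491 -0.001 ]
 [ 0.9491  0.315   0.0001]
 [ 0.0004 -0.0009 -1.    ]]
{'intrinsics': array([[336.6439,   0.    , 277.0915],
       [  0.    , 336.6439, 212.6998],
       [  0.    ,   0.    ,   1.    ]]), 'R': array([[ 0.9489,  0.3155, -0.0025],
       [ 0.3032, -0.9097,  0.2837],
       [ 0.0873, -0.2699, -0.9589]]), 't': array([-0.52  , -0.0882,  0.5013])} [0.4764 0.2192 0.5045]
screw_top {'uv': [292.5, 212.4], 'conf': 0.76} [0.5378 0.0993 0.053 ]
stop_bar {'uv': [304.7, 189.5], 'conf': 0.68} [0.5437 0.1346 0.048 ]
```

View pics/w1.png

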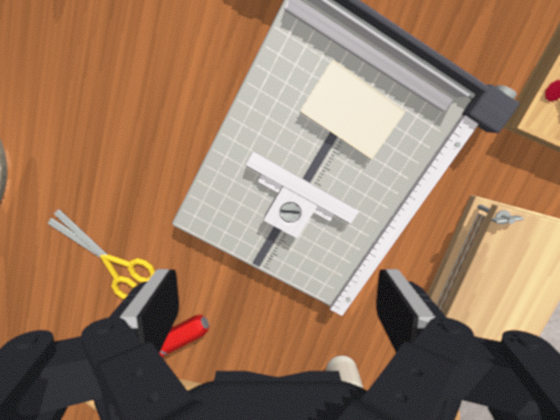

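The wrist picture shows the screw at (291,212) in its boss, with the dark slot nearly horizontal in the image. The red look-alike is at (185,335). I'll measure the slot direction and centre.

Run:
```python
from h import *
np.set_printoptions(precision=4,suppress=True)
cal=imaging.get_calibration('wrist')
im=cv2.imread('pics/w1.png'); c=im[190:235,268:313]
cv2.imwrite('pics/w1c.png',cv2.resize(c,None,fx=12,fy=12,interpolation=cv2.INTER_CUBIC))
g=cv2.cvtColor(im,cv2.COLOR_BGR2GRAY)
print(g[202:224,278:306])
```

```text
[[234 236 236 237 233 231 222 202 182 166 157 152 154 160 164 168 184 204
  225 232 236 236 235 236 235 235 237 237]
 [236 235 236 235 227 203 184 162 150 147 144 145 154 168 166 160 154 161
  177 213 228 234 235 235 234 235 236 236]
 [236 236 233 224 196 173 152 154 165 170 171 173 176 184 181 177 164 149
  142 166 204 228 234 236 235 235 235 237]
 [237 233 227 199 174 164 169 172 182 184 183 185 186 184 184 183 176 160
  135 137 165 205 230 237 236 236 236 237]
 [236 229 205 170 164 172 185 190 187 185 186 184 187 186 183 182 179 171
  154 142 145 175 215 233 236 236 237 238]
 [233 220 183 165 172 182 187 190 186 185 185 185 182 184 182 181 177 175
  172 165 160 164 194 225 234 237 237 238]
 [232 204 168 155 173 181 182 182 181 185 183 182 183 179 179 180 176 178
  175 174 166 166 176 210 232 239 237 236]
 [226 188 150 134 140 154 158 159 166 166 170 169 167 170 166 167 165 165
  166 168 170 165 168 194 227 238 237 236]
 [221 185 131 100  96 104 110 115 118 120 124 126 126 128 128 128 133 138
  144 151 152 158 163 189 223 236 238 236]
 [220 184 136 103  89  82  82  81  79  82  82  
[... 774 characters left out ...]
233 230 223 191 164 168 184 192 190 190 191 190 183 189 187 184 183 180
  175 175 170 189 218 230 234 233 235 238]
 [233 236 234 220 185 164 163 180 182 186 186 183 182 186 184 187 187 177
  172 173 185 212 226 231 234 235 237 236]
 [233 235 238 234 224 192 165 161 169 177 174 176 177 177 179 185 186 182
  181 197 214 226 231 233 235 234 236 237]
 [233 236 237 238 236 231 206 173 161 155 151 159 168 173 166 176 188 198
  215 223 229 232 233 234 236 235 235 235]
 [234 234 236 235 241 240 235 223 208 190 179 180 193 195 198 203 215 224
  232 232 235 233 232 233 235 236 235 236]
 [235 235 235 233 237 239 242 241 240 238 232 232 232 231 231 233 233 236
  235 235 233 232 233 235 235 236 235 228]]
```

View pics/w1c.png

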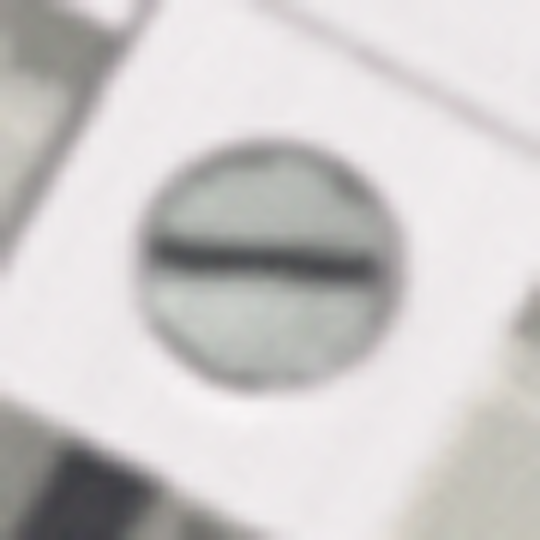

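The crop shows the slot from about pixel (281,211) to (298,212), with the recess centred at about (290.3,211.6).

Run:
```python
from h import *
np.set_printoptions(precision=4,suppress=True)
cal=imaging.get_calibration('wrist')
a=ray_z('wrist',281,210.8,.051,cal);b=ray_z('wrist',298,212.1,.051,cal)
print('slot',a,b,np.degrees(np.arctan2(*(b-a)[1::-1])))
print('ctr',ray_z('wrist',290.3,211.6,.056,cal))
# bar direction
d=np.load('w1.npy'); 
P=[unproj('wrist',u,v,d[v,u],cal) for u,v in ((265,162),(340,208),(291,204),(290,222),(250,158),(352,216))]
print(np.array(P))
s=get_state();Rm=R(s['tcp_rot']).as_matrix()
print('to block', Rm.T@(np.array([.437,-.315,.40])-s['ee_pos'])/.5)
```

```text
slot [0.5224 0.0953 0.051 ] [0.5456 0.101  0.051 ] 13.838843478352912
ctr [0.5345 0.0997 0.056 ]
[[0.4802 0.153  0.0488]
 [0.5999 0.1249 0.0492]
 [0.5322 0.1096 0.0532]
 [0.5396 0.084  0.052 ]
 [0.4594 0.1519 0.0494]
 [0.6204 0.1191 0.0487]]
to block [-0.8447 -0.4105 -0.0338]
```

Slot yaw is +14° with its centre at (0.5345, 0.099). Now over the block.

Call:
{"method": "carry_out", "body": {"plan": [[[-0.76,-0.33,0],[0,0,0.5]],[[-0.76,-0.33,0],[0,0,0.5]],[[-0.76,-0.33,0],[0,0,0.5]],[[-0.76,-0.33,0],[0,0,0.5]],[[-0.76,-0.33,0],[0,0,0.5]],[[-0.76,-0.33,0],[0,0,0.5]],[[-0.76,-0.33,0],[0,0,0.5]],[[-0.76,-0.33,0],[0,0,0.5]],[[-0.76,-0.33,0],[0,0,0.5]],[[-0.76,-0.33,0],[0,0,0.5]]]}}

```text
clock: 3.5
ee_pos: [0.4623, -0.2615, 0.3832]
tcp_rot: [-0.0, 0.851, 0.525, 0.0]
ft_force: [0.6, 0.4, 0.0]
opening: 0.0853
grasp_force: 0.0
```

Run:
```python
from h import *
np.set_printoptions(precision=4,suppress=True)
s=get_state(); print(s['clock'],s['ee_pos'],np.array(s['qpos']));print(R(s['tcp_rot']).as_matrix())
cal=imaging.get_calibration('wrist')
im,d=imaging.snapshot('wrist'); save('w2.png',im); np.save('w2.npy',d)
import pickle; pickle.dump(cal,open('w2.pkl','wb'))
for n,z in (('driver_grip',.131),('hole',.082)):
  for r in imaging.place_of(n,'wrist')[:3]: print(n,r,ray_z('wrist',*r['uv'],z,cal))
```

```text
3.5 [ 0.4623 -0.2615  0.3832] [-0.3028  0.1938  0.9164  1.4089 -0.154   1.6137  0.1331]
[[ 0.4482  0.8939 -0.    ]
 [ 0.8939 -0.4482  0.0006]
 [ 0.0006 -0.0003 -1.    ]]
driver_grip {'uv': [229.1, 115.3], 'conf': 0.91} [ 0.4476 -0.1765  0.131 ]
driver_grip {'uv': [274.2, 231.1], 'conf': 0.72} [ 0.4317 -0.315   0.131 ]
hole {'uv': [275.9, 219.9], 'conf': 0.68} [ 0.4324 -0.3174  0.082 ]
```

View pics/w2.png

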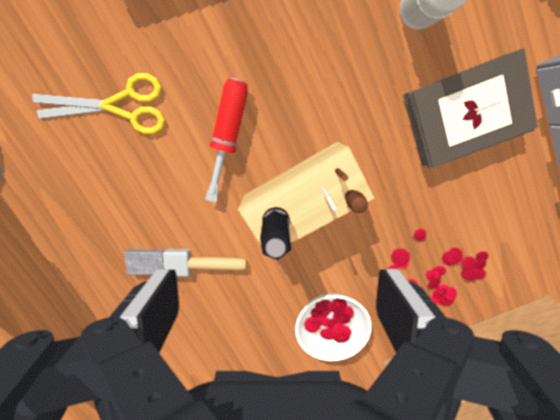

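The black driver stands in the block (top of handle ≈ (275,245)), and the red look-alike lies on the table at (228,115). I'll confirm with an enlarged crop and read the hexagon's direction.

Run:
```python
from h import *
im=cv2.imread('pics/w2.png'); c=im[195:270,235:315].astype(float)
c=np.clip(255*(c/255)**0.45,0,255).astype(np.uint8)
cv2.imwrite('pics/w2c.png',cv2.resize(c,None,fx=7.5,fy=7.5,interpolation=cv2.INTER_CUBIC))
```

```text
(no output)
```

View pics/w2c.png

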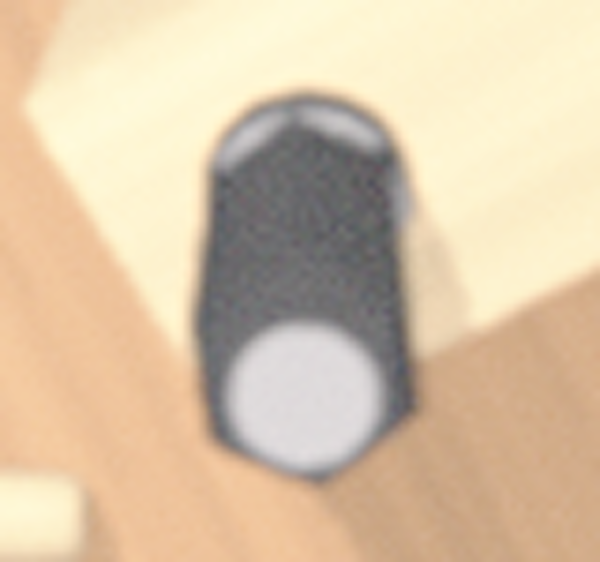

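The crop confirms the black hex handle standing in the block. I'll fit the hexagon to the vertices I can see.

Run:
```python
from h import *
import pickle
from scipy.optimize import least_squares
np.set_printoptions(precision=4,suppress=True)
cal=pickle.load(open('w2.pkl','rb'))
def proj(P):
    q=(cal['R']@np.asarray(P).T).T+cal['t']; q=q@cal['intrinsics'].T; return q[:,:2]/q[:,2:]
tr=lambda l:np.array(l)/7.5+[235-.43,195-.43]
top=tr([(320,482),(413,408),(213,437),(200,325)]); bot=tr([(297,125)]); disc=tr([(305,395)])
def hexa(x,y,a,z):
    t=a+np.radians(30)+np.arange(6)*np.pi/3; r=.016/np.cos(np.pi/6)
    return np.c_[x+r*np.cos(t),y+r*np.sin(t),np.full(6,z)]
def res(p):
    x,y,a=p; o=[]
    for pts,z in ((top,.166),(bot,.096)):
        h=proj(hexa(x,y,a,z))
        for q in pts: o.append(h[np.argmin(np.linalg.norm(h-q,axis=1))]-q)
    o.append(proj([[x,y,.178]])[0]-disc[0]); return np.concatenate(o)
best=[]
for a in np.radians(range(0,60,10)):
    r=least_squares(res,[.432,-.316,a]); best.append((r.cost,*r.x[:2],np.degrees(r.x[2])%60))
print(np.array(sorted(best)))
# block edge direction at top z=.082
e=[ray_z('wrist',u,v,.082,cal) for u,v in ((243,208),(345,146),(373,195))]
print(np.array(e), np.degrees(np.arctan2(*(e[1]-e[0])[1::-1])))
```

```text
[[  5.5079   0.4325  -0.3175  40.4155]
 [  5.5079   0.4325  -0.3175  40.4155]
 [  5.5079   0.4325  -0.3175  40.4155]
 [  5.5079   0.4325  -0.3175  40.4155]
 [  5.5079   0.4325  -0.3175  40.4156]
 [117.6188   0.4321  -0.3133   5.1191]]
[[ 0.4014 -0.2837  0.082 ]
 [ 0.5519 -0.2699  0.082 ]
 [ 0.5596 -0.3434  0.082 ]] 5.212945434190378
```

Pose: axis at (0.4325, -0.3175), flats at 40.4° + 60k. I'll grip with the closing line at −79.6°, across the block and clear of the other tools.

Call:
{"method": "carry_out", "body": {"plan": [[[-0.127,-0.003,0],[0,0,0.589]],[[-0.127,-0.003,0],[0,0,0.589]],[[-0.127,-0.003,0],[0,0,0.589]],[[-0.127,-0.003,0],[0,0,0.589]],[[-0.127,-0.003,0.04],[0,0,0.589]],[[-0.127,-0.003,0.12],[0,0,0.589]],[[-0.127,-0.003,0.2],[0,0,0.589]],[[-0.127,-0.003,0.28],[0,0,0.589]],[[-0.127,-0.003,0.36],[0,0,0.589]],[[-0.127,-0.003,0.44],[0,0,0.589]],[[-0.127,-0.003,0.495],[0,0,0.589]],[[-0.127,-0.003,0.495],[0,0,0.589]]]}}

```text
clock: 5.15
ee_pos: [0.4308, -0.3178, 0.1342]
tcp_rot: [-0.001, 0.996, 0.089, -0.002]
ft_force: [0.8, -0.1, -0.1]
opening: 0.0854
grasp_force: 0.0
```

Call:
{"method": "carry_out", "body": {"plan": [[[0,0,0],[0,0,0]],[[0,0,0],[0,0,0]],[[0,0,0],[0,0,0]],[[0,0,0],[0,0,0]],[[0,0,0],[0,0,0]],[[0,0,0],[0,0,0]],[[0,0,0],[0,0,0]],[[0,0,0],[0,0,0]]], "hand": 1, "force": 80}}

```text
clock: 6.15
ee_pos: [0.4321, -0.3192, 0.1367]
tcp_rot: [0.0, 0.996, 0.089, 0.001]
ft_force: [-0.9, 2.3, 6.9]
opening: 0.0312
grasp_force: 78.4
```

Call:
{"method": "carry_out", "body": {"plan": [[[0,0,-0.05],[0,0,0]],[[0,0,-0.12],[0,0,0]],[[0,0,-0.2],[0,0,0]],[[0,0,-0.28],[0,0,0]],[[0,0,-0.36],[0,0,0]],[[0,0,-0.4],[0,0,0]],[[0,0,-0.4],[0,0,0]]]}}

```text
clock: 7.02
ee_pos: [0.4318, -0.3197, 0.3369]
tcp_rot: [0.001, 0.996, 0.089, 0.001]
ft_force: [-0.3, 0.0, -1.4]
opening: 0.0311
grasp_force: 79.0
```

Run:
```python
from h import *
np.set_printoptions(precision=4,suppress=True)
s=get_state(); print(s['clock'],s['ee_pos'],np.array(s['qpos']),s['ft_force'],s['wrist_torque']);Rm=R(s['tcp_rot']).as_matrix();print(Rm)
def proj(cal,P):
    q=cal['R']@P+cal['t']; q=cal['intrinsics']@q; return q[:2]/q[2]
tip=s['ee_pos']+Rm@[0,0,.125]
out=[]
for c in ('wrist','side'):
    cal=imaging.get_calibration(c); im,d=imaging.snapshot(c); save(c+'3.png',im)
    print(c,'tip expected',proj(cal,tip),[(r['uv'],r['conf']) for r in imaging.place_of('driver_tip',c)[:2]])
    for a in (40.4,100.4,-19.6):
        v=.008*np.array([np.cos(np.radians(a)),np.sin(np.radians(a)),0]); print(a,proj(cal,tip-v),proj(cal,tip+v))
    u,v=proj(cal,tip).astype(int)
    w=70 if c=='wrist' else 35
    u=min(max(u,w),560-w);v=min(max(v,w),420-w)
    out.append(cv2.resize(im[v-w:v+w,u-w:u+w],(400,400),interpolation=cv2.INTER_CUBIC)); print(u,v)
save('c3.png',np.hstack(out))
```

```text
7.025 [ 0.4318 -0.3197  0.3369] [-0.3111  0.2615  1.1086  1.4984 -0.2345  1.5234 -0.5989] [-0.2725  0.0081 -1.4372] [-0.0221 -0.0245  0.0226]
[[ 0.9843  0.1767  0.0021]
 [ 0.1767 -0.9843 -0.0012]
 [ 0.0019  0.0015 -1.    ]]
wrist tip expected [276.4664 211.3658] [([271.9, 205.9], 0.76), ([223.7, 224.1], 0.59)]
40.4 [281.703  219.9974] [271.1492 202.6011]
100.4 [286.9486 211.3237] [265.9831 211.4079]
-19.6 [271.2995 220.0397] [281.7124 202.5591]
276 211
side tip expected [309.0988 251.0253] [([308.5, 256.8], 0.97), ([261.2, 310.2], 0.97)]
40.4 [308.7251 254.5459] [309.4668 247.5576]
100.4 [312.7421 253.1492] [305.4891 248.9209]
-19.6 [305.0898 252.4092] [313.0843 249.6495]
309 251
```

View pics/c3.png

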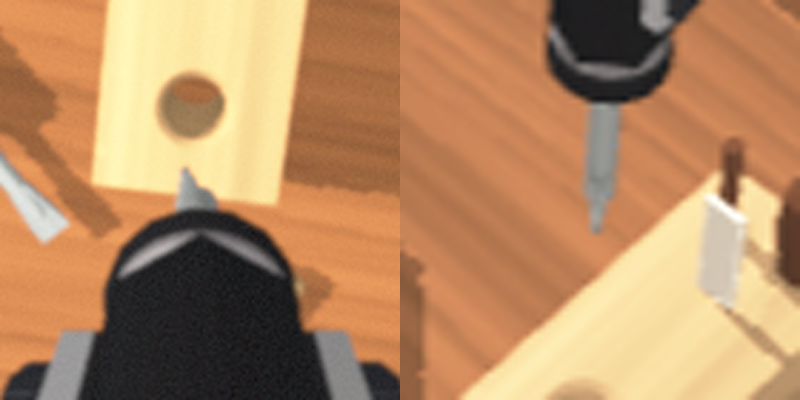

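The blade's upper corner at wrist pixel (271,200), and its edge-on look from the side at (308,257), both match a blade yaw of 40.4°, i.e. tool y + 120°. The empty hole shows at (273,178). The tip lies about 133 mm below the TCP. I'll carry it to the screw, turning the blade to 14° (tool y at about 74°).

Call:
{"method": "carry_out", "body": {"plan": [[[0.351,-0.788,0],[0,0,-0.94]],[[0.351,-0.788,0],[0,0,-0.94]],[[0.351,-0.788,0],[0,0,-0.94]],[[0.351,-0.788,0],[0,0,-0.94]],[[0.351,-0.788,0],[0,0,-0.94]],[[0.351,-0.788,0],[0,0,-0.94]],[[0.351,-0.788,0],[0,0,-0.94]],[[0.351,-0.788,0],[0,0,-0.94]],[[0.351,-0.788,0],[0,0,-0.94]],[[0.351,-0.788,0],[0,0,-0.94]],[[0.351,-0.788,0],[0,0,-0.94]]]}}

```text
clock: 8.6
ee_pos: [0.5345, 0.0987, 0.3358]
tcp_rot: [-0.0, 0.678, 0.735, 0.0]
ft_force: [-0.5, 0.3, -1.1]
opening: 0.0312
grasp_force: 79.6
```

Call:
{"method": "carry_out", "body": {"plan": [[[0,0,0],[0,0,-0.762]],[[0,0,0],[0,0,-0.762]],[[0,0,0],[0,0,-0.762]],[[0,0,0.03],[0,0,-0.762]],[[0,0,0.08],[0,0,-0.762]],[[0,0,0.14],[0,0,-0.762]],[[0,0,0.2],[0,0,-0.762]],[[0,0,0.23],[0,0,-0.762]],[[0,0,0.23],[0,0,-0.762]],[[0,0,0.23],[0,0,-0.762]]]}}

```text
clock: 9.85
ee_pos: [0.5353, 0.0997, 0.2221]
tcp_rot: [0.001, 0.145, 0.989, 0.0]
ft_force: [0.7, -1.0, -0.9]
opening: 0.0314
grasp_force: 79.6
```

Run:
```python
from h import *
np.set_printoptions(precision=4,suppress=True)
s=get_state(); print(s['clock'],s['ee_pos'],np.array(s['qpos']),s['ft_force'],s['grasp_force']);Rm=R(s['tcp_rot']).as_matrix();print(Rm)
def proj(cal,P):
    q=cal['R']@P+cal['t']; q=cal['intrinsics']@q; return q[:2]/q[2]
tip=s['ee_pos']+Rm@[0,0,.133]
cal=imaging.get_calibration('wrist'); im,d=imaging.snapshot('wrist'); save('w4.png',im)
import pickle; pickle.dump(cal,open('w4.pkl','wb'))
print('tip',tip,proj(cal,tip))
for n in('driver_tip','screw_top'):
  for r in imaging.place_of(n,'wrist')[:2]: print(n,r['uv'],r['conf'],ray_z('wrist',*r['uv'],.053,cal))
a=np.radians(14);v=.008*np.array([np.cos(a),np.sin(a),0]); print(proj(cal,tip-v),proj(cal,tip+v))
u,v=np.round(proj(cal,tip)).astype(int); print(u,v)
c=im[v-65:v+55,u-80:u+80]; save('c4.png',cv2.resize(c,None,fx=5,fy=5,interpolation=cv2.INTER_CUBIC))
```

```text
9.85 [0.5353 0.0997 0.2221] [-0.7096  0.2439  0.558   1.6651 -0.1345  1.2691  1.1539] [ 0.7466 -1.0283 -0.9302] 79.55831620842218
[[-0.9577  0.2877  0.0018]
 [ 0.2877  0.9577  0.0005]
 [-0.0016  0.001  -1.    ]]
tip [0.5355 0.0997 0.0891] [277.6988 208.9051]
driver_tip [271.0, 209.9] 0.69 [0.5445 0.0908 0.053 ]
screw_top [276.1, 198.0] 0.71 [0.5353 0.0984 0.053 ]
[272.468  200.4171] [282.8531 217.2689]
278 209
```

View pics/c4.png

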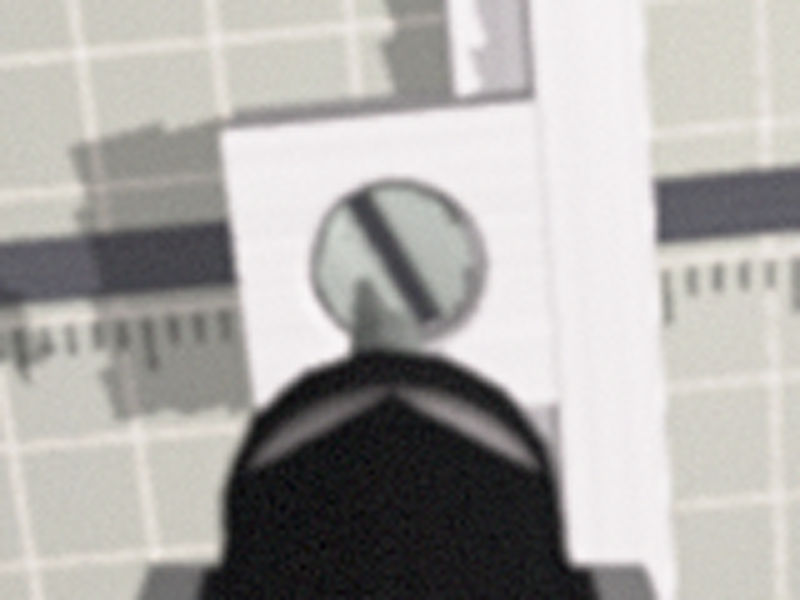

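The slot runs from crop (362,205) to (432,315), with the recess centre at about (400,258). The blade's front corner shows at (362,282).

Run:
```python
from h import *
import pickle
np.set_printoptions(precision=4,suppress=True)
cal=pickle.load(open('w4.pkl','rb'))
f=lambda x,y,z: ray_z('wrist',x/5+198-.4,y/5+144-.4,z,cal)
a=f(362,205,.051);b=f(432,315,.051)
print('slot',a,b,(a+b)/2,np.degrees(np.arctan2(*(a-b)[1::-1])))
print('rim ctr',f(400,258,.056))
for x,y in((400,178),(313,258),(487,262)): print(f(x,y,.056))
c=f(362,282,.0891); print('blade corner',c, 'exp far corner', np.array([.5355,.0997])+.008*np.array([np.cos(np.radians(13.3)),np.sin(np.radians(13.3))]))
```

```text
slot [0.5225 0.0966 0.051 ] [0.5454 0.1027 0.051 ] [0.534  0.0996 0.051 ] -164.91541730226461
rim ctr [0.5325 0.1006 0.056 ]
[0.5189 0.1046 0.056 ]
[0.5281 0.0859 0.056 ]
[0.5376 0.115  0.056 ]
blade corner [0.5269 0.0961 0.0891] exp far corner [0.5433 0.1015]
```

Call:
{"method": "carry_out", "body": {"plan": [[[0.003,0.002,0.02],[0,0,-0.012]],[[0.003,0.002,0.045],[0,0,-0.012]],[[0.003,0.002,0.066],[0,0,-0.012]],[[0.003,0.002,0.074],[0,0,-0.012]],[[0.003,0.002,0.078],[0,0,-0.012]],[[0.003,0.002,0.078],[0,0,-0.012]]]}}

```text
clock: 10.75
ee_pos: [0.5336, 0.101, 0.1819]
tcp_rot: [0.0, 0.135, 0.991, -0.0]
ft_force: [0.4, 0.3, -1.1]
opening: 0.0315
grasp_force: 79.6
```

Call:
{"method": "carry_out", "body": {"plan": [[[0,0,0.002],[0,0,0]],[[0,0,0.004],[0,0,0]],[[0,0,0.004],[0,0,0]]]}}

```text
clock: 11.12
ee_pos: [0.5334, 0.1011, 0.1798]
tcp_rot: [-0.0, 0.135, 0.991, 0.0]
ft_force: [-0.1, 0.8, -2.0]
opening: 0.0312
grasp_force: 79.6
```

Call:
{"method": "carry_out", "body": {"plan": [[[0,0,0.002],[0,0,0]],[[0,0,0.004],[0,0,0]],[[0,0,0.004],[0,0,0]]]}}

```text
clock: 11.5
ee_pos: [0.534, 0.1009, 0.1793]
tcp_rot: [0.001, 0.135, 0.991, 0.0]
ft_force: [-3.1, -0.4, 9.5]
opening: 0.0312
grasp_force: 81.2
```

Contact is at TCP 0.1793, which with the 132.7 mm length puts the tip on the slot floor (0.047). I'll test by turning a little and reading the torque.

Call:
{"method": "carry_out", "body": {"plan": [[[0,0,-0.002],[0,0,0.08]],[[0,0,-0.002],[0,0,0.16]],[[0,0,-0.002],[0,0,0.24]],[[0,0,-0.002],[0,0,0.3]],[[0,0,-0.002],[0,0,0.3]]]}}

```text
clock: 12.12
ee_pos: [0.5339, 0.1001, 0.1794]
tcp_rot: [0.001, 0.363, 0.932, -0.0]
ft_force: [-1.6, -3.4, 5.2]
opening: 0.0306
grasp_force: 80.5
```

Run:
```python
from h import *
np.set_printoptions(precision=4,suppress=True)
s=get_state(); print(s['clock'],s['ee_pos'],s['ft_force'],s['wrist_torque']);Rm=R(s['tcp_rot']).as_matrix();print(np.degrees(np.arctan2(Rm[1,1],Rm[0,1])))
cal=imaging.get_calibration('wrist'); im,d=imaging.snapshot('wrist')
c=im[120:240,198:358]; save('c5.png',cv2.resize(c,None,fx=5,fy=5,interpolation=cv2.INTER_CUBIC))
```

```text
12.125 [0.5339 0.1001 0.1794] [-1.5831 -3.3665  5.2043] [-1.2995  0.2707  0.1332]
47.4404682977364
```

View pics/c5.png

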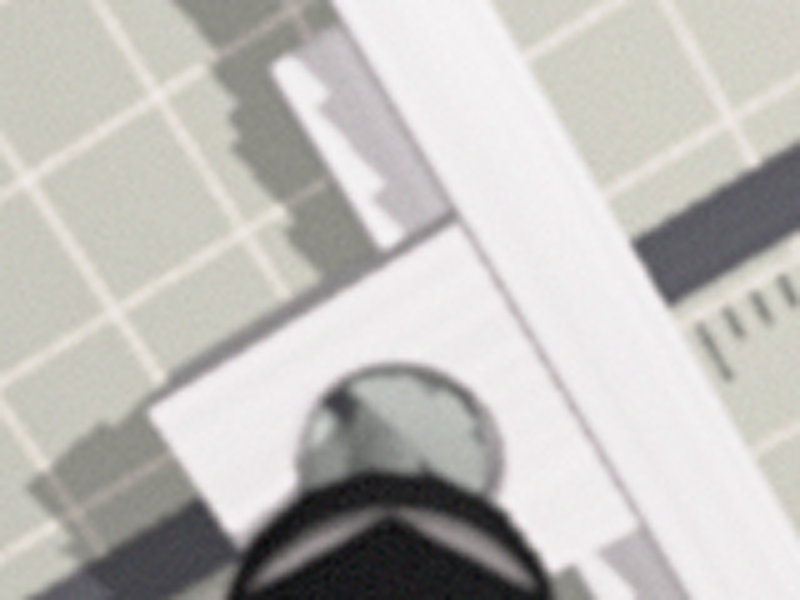

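The dark slot lines up with the blade at crop (345,405), and the torque of 0.13 N m matches the screw's friction. So the blade is in the slot and turning it. I'll continue.

Call:
{"method": "carry_out", "body": {"plan": [[[0,0,0],[0,0,0.08]],[[0,0,0],[0,0,0.16]],[[0,0,0],[0,0,0.24]],[[0,0,0],[0,0,0.3]],[[0,0,0],[0,0,0.3]]]}}

```text
clock: 12.8
ee_pos: [0.534, 0.1003, 0.1794]
tcp_rot: [0.001, 0.57, 0.822, 0.0]
ft_force: [-0.4, -4.2, 5.6]
opening: 0.0316
grasp_force: 80.6
```

```bash
cat > st.py <<'E'
from h import *
np.set_printoptions(precision=4,suppress=True)
s=get_state(); print(s['clock'],s['ee_pos'],s['ft_force'],s['wrist_torque']);Rm=R(s['tcp_rot']).as_matrix();print(np.degrees(np.arctan2(Rm[1,1],Rm[0,1])),s['qpos'][6])
E
python3 st.py
```

```text
12.8 [0.534  0.1003 0.1794] [-0.3565 -4.1876  5.6046] [-1.1805  0.2163  0.0919]
20.483753194272893 0.29210516925522384
```

Call:
{"method": "carry_out", "body": {"plan": [[[0,0,0],[0,0,0.07]],[[0,0,0],[0,0,0.14]],[[0,0,0],[0,0,0.21]],[[0,0,0],[0,0,0.21]]]}}

```text
clock: 13.3
ee_pos: [0.5341, 0.1003, 0.1794]
tcp_rot: [0.001, 0.697, 0.717, 0.0]
ft_force: [0.6, -3.0, 4.6]
opening: 0.0314
grasp_force: 80.5
```

```bash
python3 st.py
```

```text
13.3 [0.5341 0.1003 0.1794] [ 0.6016 -2.9642  4.6328] [-1.1507  0.0219  0.1142]
1.585718298424353 -0.018224600867793213
```

Call:
{"method": "carry_out", "body": {"plan": [[[0,0,0],[0,0,0.06]],[[0,0,0],[0,0,0.11]],[[0,0,0],[0,0,0.16]],[[0,0,0],[0,0,0.16]]]}}

```text
clock: 13.8
ee_pos: [0.534, 0.1002, 0.1794]
tcp_rot: [0.001, 0.781, 0.624, 0.0]
ft_force: [0.2, -4.7, 5.9]
opening: 0.0311
grasp_force: 80.4
```

```bash
python3 st.py
```

```text
13.8 [0.534  0.1002 0.1794] [ 0.1914 -4.6838  5.8714] [-1.366   0.1939  0.4106]
-12.75058472994843 -0.2520319618165561
```

Call:
{"method": "carry_out", "body": {"plan": [[[0,0,0],[0,0,0.04]],[[0,0,0],[0,0,0.07]],[[0,0,0],[0,0,0.07]]]}}

```text
clock: 14.18
ee_pos: [0.5337, 0.1004, 0.1794]
tcp_rot: [0.0, 0.814, 0.581, -0.0]
ft_force: [-2.7, -3.6, 8.0]
opening: 0.0313
grasp_force: 80.6
```

```bash
python3 st.py
```

```text
14.175 [0.5337 0.1004 0.1794] [-2.7195 -3.5681  8.0288] [-1.1709  0.7477  0.5627]
-19.009179342018225 -0.35360556290200107
```

Call:
{"method": "carry_out", "body": {"plan": [[[0,0,0],[0,0,0.04]],[[0,0,0],[0,0,0.08]],[[0,0,0],[0,0,0.08]]]}}

```text
clock: 14.55
ee_pos: [0.5334, 0.1006, 0.1793]
tcp_rot: [0.0, 0.849, 0.529, -0.0]
ft_force: [-2.7, -4.4, 7.2]
opening: 0.031
grasp_force: 80.8
```

```bash
python3 st.py
```

```text
14.55 [0.5334 0.1006 0.1793] [-2.6859 -4.3825  7.1994] [-1.2412  1.0223  0.8694]
-26.175000964557093 -0.46974825208366056
```

Torque is climbing steadily (0.87 N m) from about −10° on, so the screw is tight. I'll relax the twist and lift straight out.

Call:
{"method": "carry_out", "body": {"plan": [[[0,0,0],[0,0,-0.08]],[[0,0,0],[0,0,-0.15]],[[0,0,0],[0,0,-0.18]],[[0,0,0],[0,0,-0.18]]]}}

```text
clock: 15.05
ee_pos: [0.5337, 0.1005, 0.1794]
tcp_rot: [0.0, 0.766, 0.643, 0.0]
ft_force: [-2.0, -2.7, 6.1]
opening: 0.0311
grasp_force: 80.5
```

```bash
python3 st.py
```

```text
15.05 [0.5337 0.1005 0.1794] [-2.0049 -2.7351  6.0547] [-0.9705  0.4592  0.2391]
-9.957130801206931 -0.20698104375777665
```

Call:
{"method": "carry_out", "body": {"plan": [[[0,0,-0.02],[0,0,0]],[[0,0,-0.05],[0,0,0]],[[0,0,-0.12],[0,0,0]],[[0,0,-0.2],[0,0,0]],[[0,0,-0.28],[0,0,0]],[[0,0,-0.32],[0,0,0]],[[0,0,-0.32],[0,0,0]]]}}

```text
clock: 15.92
ee_pos: [0.5342, 0.1012, 0.3412]
tcp_rot: [0.0, 0.767, 0.642, 0.002]
ft_force: [0.7, 0.1, -1.3]
opening: 0.031
grasp_force: 84.2
```

Run:
```python
from h import *
import pickle
exec(open('st.py').read())
cal=imaging.get_calibration('wrist'); im,d=imaging.snapshot('wrist'); save('w6.png',im)
cal3=imaging.get_calibration('wrist')
c=im[140:260,198:358]; save('c6.png',cv2.resize(c,None,fx=5,fy=5,interpolation=cv2.INTER_CUBIC))
def proj(P):
    q=cal['R']@P+cal['t']; q=cal['intrinsics']@q; return q[:2]/q[2]
tip=s['ee_pos']+Rm@[0,0,.133]; print(proj(tip),tip)
f=lambda a:np.array([np.cos(np.radians(a)),np.sin(np.radians(a)),0])*.008
b=np.degrees(np.arctan2(Rm[1,1],Rm[0,1]))+120; print('corners',proj(tip+f(b)),proj(tip-f(b)))
```

```text
15.925 [0.5342 0.1012 0.3412] [ 0.6599  0.1229 -1.2901] [-0.0197  0.0443  0.0132]
-10.113799383425564 -0.27785264854469216
[277.1115 208.1844] [0.5347 0.1015 0.2082]
corners [271.9882 199.6295] [282.1593 216.6131]
```

View pics/c6.png

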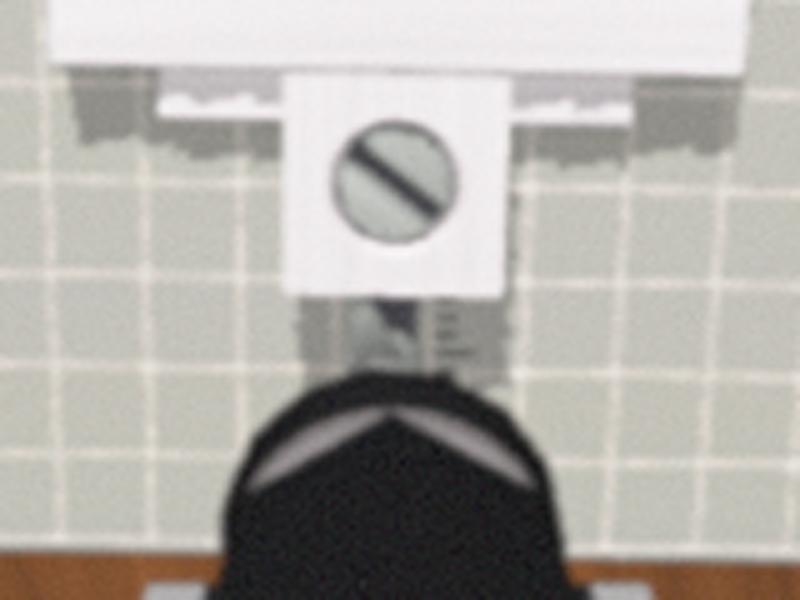

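The slot now runs along crop (352,150)–(437,212), clearly turned and stationary, and the boss is undisturbed. Next I'll compute the hole position from the earlier wrist picture, and check the slot's turn and the stop's shift.

Run:
```python
from h import *
exec(open('st.py').read())
cal=imaging.get_calibration('wrist')
f=lambda x,y,z: ray_z('wrist',x/5+198-.4,y/5+140-.4,z,cal)
a=f(352,150,.051);b=f(437,212,.051);print('slot',a,b,np.degrees(np.arctan2(*(b-a)[1::-1])),'rim',f(395,181,.056))
# camera rel to tool, then pose at pic 3
Rc=np.array(cal['R']); C=-Rc.T@cal['t']; Rct=Rc@Rm; Ct=Rm.T@(C-s['ee_pos'])
R3=np.array([[.9843,.1767,.0021],[.1767,-.9843,-.0012],[.0019,.0015,-1]]); p3=np.array([.4318,-.3197,.3369])
c3={'R':Rct@R3.T,'intrinsics':cal['intrinsics']}; c3['t']=-c3['R']@(p3+R3@Ct)
u=lambda x,y:(x*.35+206-.3,y*.35+141-.3)
for x,y in((190,105),(157,105),(224,105),(190,71),(190,140)): print('hole',ray_z('wrist',*u(x,y),.082,c3))
h=np.array([.433,-.318,.3412]); print(Rm.T@(h-s['ee_pos'])/.5)
```

```text
15.975 [0.5336 0.1012 0.3396] [ 0.0398 -0.5287 -1.4426] [-0.0058  0.0286 -0.0388]
-10.120050838941216 -0.27783125761579486
slot [0.5238 0.1086 0.051 ] [0.5417 0.0897 0.051 ] -46.47718416746908 rim [0.533  0.1001 0.056 ]
hole [ 0.4331 -0.3141  0.082 ]
hole [ 0.4308 -0.3012  0.082 ]
hole [ 0.4355 -0.3274  0.082 ]
hole [ 0.4464 -0.3118  0.082 ]
hole [ 0.4191 -0.3166  0.082 ]
[-0.8608 -0.0508 -0.0044]
```

The stop hasn't moved (recess centre unchanged within 1 mm) and the screw turned 61°. The hole is at (0.433, -0.314). Carrying back.

Call:
{"method": "carry_out", "body": {"plan": [[[-0.854,-0.052,0],[0,0,0.778]],[[-0.854,-0.052,0],[0,0,0.778]],[[-0.854,-0.052,0],[0,0,0.778]],[[-0.854,-0.052,0],[0,0,0.778]],[[-0.854,-0.052,0],[0,0,0.778]],[[-0.854,-0.052,0],[0,0,0.778]],[[-0.854,-0.052,0],[0,0,0.778]],[[-0.854,-0.052,0],[0,0,0.778]],[[-0.854,-0.052,0],[0,0,0.778]],[[-0.854,-0.052,0],[0,0,0.778]],[[-0.854,-0.052,0],[0,0,0.778]]]}}

```text
clock: 17.35
ee_pos: [0.4335, -0.3132, 0.3387]
tcp_rot: [-0.0, 0.996, 0.087, 0.0]
ft_force: [-0.3, -0.1, -1.1]
opening: 0.031
grasp_force: 84.4
```

Run:
```python
exec(open('st.py').read())
print(Rm, Rm.T@(np.array([.433,-.3145,.3412])-s['ee_pos'])/.5)
cal=imaging.get_calibration('wrist');imaging.snapshot('wrist')
for n,z in(('hole',.082),('driver_tip',.207)):
  for r in imaging.place_of(n,'wrist')[:2]: print(n,r,ray_z('wrist',*r['uv'],z,cal))
```

```text
17.35 [ 0.4335 -0.3132  0.3387] [-0.3262 -0.0771 -1.0903] [ 0.0562 -0.0413  0.027 ]
-79.9832241361798 -0.5764270295635894
[[ 0.9848  0.1739  0.0001]
 [ 0.1739 -0.9848  0.0006]
 [ 0.0002 -0.0006 -1.    ]] [-0.0014  0.0025 -0.0051]
hole {'uv': [278.7, 183.7], 'conf': 0.85} [ 0.4285 -0.3164  0.082 ]
driver_tip {'uv': [272.8, 208.4], 'conf': 0.89} [ 0.4335 -0.3102  0.207 ]
driver_tip {'uv': [228.5, 223.9], 'conf': 0.59} [ 0.4148 -0.2778  0.207 ]
```

Call:
{"method": "carry_out", "body": {"plan": [[[-0.004,0.003,0.06],[0,0,0]],[[-0.004,0.003,0.14],[0,0,0]],[[-0.004,0.003,0.2],[0,0,0]],[[-0.004,0.003,0.25],[0,0,0]],[[-0.004,0.003,0.28],[0,0,0]],[[-0.004,0.003,0.3],[0,0,0]],[[-0.004,0.003,0.3],[0,0,0]]]}}

```text
clock: 18.38
ee_pos: [0.4308, -0.3164, 0.1887]
tcp_rot: [-0.0, 0.996, 0.086, -0.0]
ft_force: [0.2, 0.6, -0.5]
opening: 0.0311
grasp_force: 84.4
```

Call:
{"method": "carry_out", "body": {"plan": [[[0,0,0.03],[0,0,0]],[[0,0,0.06],[0,0,0]],[[0,0,0.08],[0,0,0]],[[0,0,0.09],[0,0,0]],[[0,0,0.095],[0,0,0]],[[0,0,0.098],[0,0,0]],[[0,0,0.098],[0,0,0]]]}}

```text
clock: 19.25
ee_pos: [0.4309, -0.3166, 0.14]
tcp_rot: [0.0, 0.996, 0.086, 0.0]
ft_force: [-1.1, 0.5, -0.8]
opening: 0.031
grasp_force: 84.4
```

Inserted without resistance. I'll lower it the last few mm to contact.

Call:
{"method": "carry_out", "body": {"plan": [[[0,0,0.003],[0,0,0]],[[0,0,0.006],[0,0,0]],[[0,0,0.008],[0,0,0]],[[0,0,0.008],[0,0,0]]]}}

```text
clock: 19.75
ee_pos: [0.431, -0.3166, 0.1367]
tcp_rot: [-0.0, 0.996, 0.086, 0.0]
ft_force: [-4.2, 2.9, 10.1]
opening: 0.0314
grasp_force: 85.7
```

The collar is down (10 N). Release, then retreat straight up.

Call:
{"method": "carry_out", "body": {"plan": [[[0,0,-0.001],[0,0,0]],[[0,0,-0.001],[0,0,0]],[[0,0,-0.001],[0,0,0]],[[0,0,-0.001],[0,0,0]],[[0,0,-0.001],[0,0,0]],[[0,0,-0.001],[0,0,0]],[[0,0,-0.001],[0,0,0]],[[0,0,-0.001],[0,0,0]]], "hand": -1}}

```text
clock: 20.75
ee_pos: [0.4309, -0.3165, 0.1363]
tcp_rot: [0.0, 0.996, 0.086, -0.0]
ft_force: [0.1, -0.5, 0.3]
opening: 0.0851
grasp_force: 0.0
```

Call:
{"method": "carry_out", "body": {"plan": [[[0,0,-0.03],[0,0,0]],[[0,0,-0.08],[0,0,0]],[[0,0,-0.16],[0,0,0]],[[0,0,-0.26],[0,0,0]],[[0,0,-0.36],[0,0,0]],[[0.12,0,-0.44],[0,0,0]],[[0.12,0,-0.46],[0,0,0]],[[0.12,0,-0.46],[0,0,0]],[[0.12,0,-0.46],[0,0,0]]]}}

```text
clock: 21.88
ee_pos: [0.4887, -0.3068, 0.3661]
tcp_rot: [-0.0, 0.996, 0.085, -0.0]
ft_force: [-0.7, 0.0, -0.1]
opening: 0.0851
grasp_force: 0.0
```

Run:
```python
exec(open('st.py').read())
print(s['opening'])
a,_=imaging.snapshot('side');b,_=imaging.snapshot('wrist')
a=cv2.resize(a[130:340,180:440],(390,315)); b=cv2.resize(b,(405,304)); b=np.vstack([b,np.zeros((11,405,3),np.uint8)])
save('f.png',np.hstack([a,b]))
```

```text
21.875 [ 0.4887 -0.3068  0.3661] [-0.6832  0.0298 -0.1405] [-0.0324 -0.0364 -0.012 ]
-80.28291205697622 -0.5926165938678862
0.08511928529327127
```

View pics/f.png

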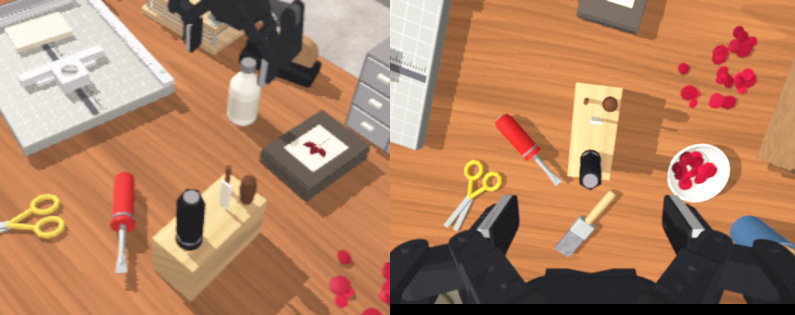

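The black driver stands upright in the block at (190,215) in the left half, collar down. The stop and the bystanders are in place and the gripper is clear. Handing in.

```bash
python3 -c "
from bench import manip
print(manip.close_job())"
```

```text
the job is handed in; nothing more can be done
None
```

The clamp screw is tight, judging by torque (it climbed to 0.87 N m against about 0.12 N m of friction). The screwdriver is back upright in its hole, the stop showed no measurable shift, the bystanders look undisturbed, and the job is handed in; no verdict was returned.

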